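Slide the steel pan onto the middle hob zone

TASK

In the food testing lab, slide the bare steel saucepan across the hob from its white-ringed zone to the middle zone with the orange ring, without lifting it off the glass. Leave it standing centred in the orange ring, let go of it, and leave the blue saucepan where it is.

Things in the scene. Friction and masses are not known exactly. Their poses are not given: they have to be found in the camera images.
- steel_pan: The pan to slide: bare steel saucepan, 132 mm across, 68 mm high, about 0.4 kg, empty. Straight level pale wooden handle, 18 mm wide, 16 mm high, sticking out along the pan's -x from 64 to 176 mm from its middle, its centre line 55 mm above the base. Origin: centre of the underside; z up. Starts on the left or right white-ringed zone, handle pointing to the robot within 35 degrees.
- blue_pan: The pan to leave alone: blue saucepan of the same shape, 132 mm across, 68 mm high, about 0.4 kg, empty. Straight level pale wooden handle, 18 mm wide, 16 mm high, sticking out along the pan's -x from 64 to 176 mm from its middle, its centre line 55 mm above the base. Origin: centre of the underside; z up. Starts on the other white-ringed zone.
- hob_mid (a point): Centre of the hob's middle zone with the orange ring (168 mm across outside, 154 mm inside), on the glass, 30 mm above the worktop. The hob is a fixed flat slab of dark glass with a steel rim, 280 mm deep (its x), 620 mm wide (its y), flush on top; the two white-ringed zones lie 200 mm to either side along this point's y axis. z up.

How it is judged:
By the outcome, as a careful person would: the job done as asked, in the order asked, and still so for the second after the job is handed in, with the robot touching nothing.
It also fails if it takes over 35 s, if anything falls off the work surface, if the arm or the gripper's body presses on something with over 40 N, if the wrist force passes 120 N, or if a joint passes its speed limit or range.

ROBOT

A 6-joint arm with a two-finger parallel gripper is mounted at the origin on the work surface. World frame = base frame: x ahead of the robot, y to its left, z up, the work surface at z = 0. Lengths are in m, angles in rad, forces in N, time in s.
With the tool pointing down it reaches from about 0.375 to 0.9 m from the base axis. Payload 3.1 kg.
Tool frame: the origin (TCP) lies on the centre line of the jaws, within the pads' length; the fingertips stand robot.nose_length ahead of it and the grasp point (between the pads) lies 6 mm ahead of it (robot.nose_length is the distance from the TCP to the fingertips, in m); z points along the fingers, y is the line along which they close (so a half turn about z gives the same grasp; the last joint's range is limited). The gripper opens to 87 mm and grips with 3 to 60 N. Pads are 19 mm wide; open, the fingers measure 117 mm over their backs; the gripper's body (75 mm by 190 mm) begins 51 mm behind the grasp point.
Start: joints at [-1.421, 0.527, 1.433, -0, 1.181, -0.178], TCP at [0.202, -0.591, 0.248] pointing down, gripper open.
Joint ranges: [-3.08, 3.08], [-0.75, 2.2], [0.22, 2.44], [-1.43, 4.57], [0, 2.65], [-2.85, 2.85]. Speed limits (rad/s): [2.79, 2.79, 3.14, 3.14, 3.14, 3.14].

INTERFACE

Orientations are given as a unit quaternion [x, y, z, w].
In Python, from rig import robot gives the robot as it stands.
- The arm moves only by the shell command python3 -m crank 'ROWS' [FORCE]. ROWS is JSON, one flat list of numbers, 7 for each row, row after row: the shift along the tool's x, y, z in mm, then the turn, a rotation vector about the tool's x, y, z in degrees, then the closure in counts, from 0 (fully open) to 255 (shut). In form: [x, y, z, ax, ay, az, fingers, x, y, z, ax, ay, az, fingers, ...]. A call has exactly 5 rows; each row is the pose to reach, as a shift and turn from the pose commanded when the call began, along the tool's axes at that moment; what a row does not reach only later rows make up. A row lasts 1/12 s, in which the tool goes at most 41.7 mm and 7.16 degrees, less where a joint would pass 70% of its speed; a pose out of reach is approached as far as the arm can. A call with a gripper value outside its range is refused whole. The fingers move at their own pace and stop on an object; FORCE is the grip in N (left out, the last holds). Time passes only in rows, so rows that repeat a pose let the fingers close, or fill a call up. It gives the time, the measured TCP pose, the force, the opening and the grip force at its end, in the units of the state.
- robot.get_obs(): the state, without advancing time (a new reading comes with each control period).
- robot.camera(name): name is "scene" or "side" or "wrist"; returns a dict with "pixels" (420x560x3 uint8, red, green, blue), "intrinsics" (3x3 intrinsics, pixels), "extrinsics" (4x4, takes a point from camera to world coordinates); the wrist camera has in their place "mount" (4x4, takes a point from camera to tool coordinates, whose origin is the TCP and whose axes are the flange's). Camera axes: x right, y down, z forward; pixel columns grow to the right and rows downward; lengths in m; the calibration is good to about 2 mm. A picture is of the moment at which its call begins: read the wrist's pose just before it. There is no depth.
- robot.hand_in(): hands the job in; it is judged then, once.
The state is a dict: "time": time; "q": joint angles; "joint_velocities": joint speeds; "joint_torque": joint torques, N m; "position": TCP position; "tool_rot": TCP orientation; "ft_force": force on the tool from outside, world axes, zero at the start; "moment": the same for the moment, N m; "grip_width": finger opening in m; "grip_force": force on a finger pad.
Only numpy, scipy, OpenCV 4.12 (cv2) and the standard library are available. Lean on these libraries where they do the work, as an engineer would, in place of code of your own. Each camera call takes 0.05 s, during which the arm holds its last target. There are 200 camera calls.

## Working session

There is one attempt and no reset: what is moved stays moved. The work goes in short steps, Python scripts to look and compute and a shell command to move; the robot and the scene stay as the last step left them, time stands still between calls to the robot, and variables do not carry over. Pictures are saved under pics/ and viewed, at most 10 in all, crops included, and the job is handed in when it is done.

```bash
mkdir -p pics; python3 - <<'E'
from rig import robot
import cv2,numpy as np,json
print(robot.nose_length, robot.get_obs())
a=[]
for n in("scene","side"):
    c=robot.camera(n); np.savez(n,**{k:np.array(v) for k,v in c.items()}); a.append(c["pixels"][:,:,::-1]); print(c["intrinsics"],c["extrinsics"])
    cv2.imwrite(f"pics/{n}.png",a[-1])
E
```

```text
0.025 {'time': 0.0, 'q': array([-1.42049735e+00,  5.28499664e-01,  1.43386792e+00, -1.10476955e-05,
        1.18138594e+00, -1.78519486e-01]), 'joint_velocities': array([-0.00096603,  0.0007242 ,  0.00017632, -0.00164057,  0.00109053,
       -0.00014972]), 'joint_torque': array([ 7.49445553e-04, -4.40039170e+01, -1.76589668e+01,  6.34509372e-02,
        5.83671767e-02, -1.65780184e-04]), 'position': array([ 0.20174119, -0.59084677,  0.24656192]), 'tool_rot': array([ 9.86514298e-01,  1.63671537e-01,  1.01371777e-05, -1.08039868e-03]), 'ft_force': array([-0.25177507, -0.31569617,  0.10183885]), 'moment': array([-0.04491302,  0.02918125,  0.0119649 ]), 'grip_force': 0.0, 'grip_width': 0.08702009954892276}
[[422.0307256   0.        277.8685081]
 [  0.        422.0307256 211.2732552]
 [  0.          0.          1.       ]] [[-0.77198846  0.41693276 -0.47979256  0.91799057]
 [ 0.63562671  0.51056136 -0.57905594  0.40456573]
 [ 0.00353615 -0.75199347 -0.65916107  0.53425891]
 [ 0.          0.          0.          1.        ]]
[[432.74337311   0.         275.59122851]
 [  0.         432.74337311 208.11746777]
 [  0.           0.           1.        ]] [[ 0.8658187  -0.3341088   0.3724638   0.324174  ]
 [-0.50020133 -0.59657844  0.6276088  -0.40421261]
 [ 0.01251425 -0.72970232 -0.68365043  0.52512388]
 [ 0.          0.          0.          1.        ]]
```

View pics/scene.png

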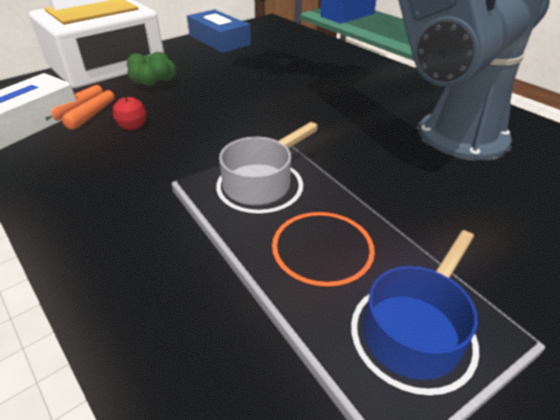

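View pics/side.png

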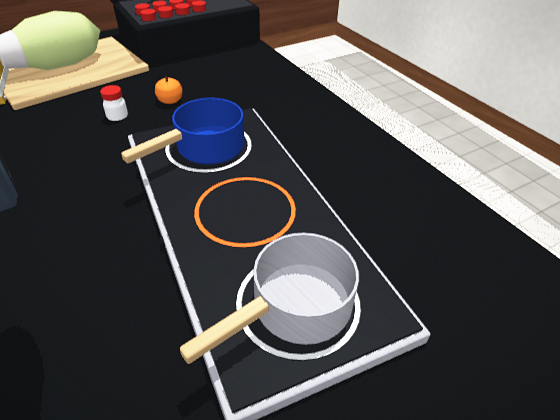

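The scene view shows the steel pan at about (255,170) with its handle tip at (313,127), the orange ring at (323,248) and the blue pan at (420,320). The side view has the steel pan at (305,288), its handle tip at (187,355) and the orange ring at (245,212).

```bash
cat > h.py <<'E'
import numpy as np,cv2
from scipy.optimize import least_squares
def proj(c,uv,z):
    K,E=c["intrinsics"],c["extrinsics"]
    d=np.c_[np.asarray(uv,float),np.ones(len(uv))]@np.linalg.inv(K).T@E[:3,:3].T
    o=E[:3,3]; return (o+d*((z-o[2])/d[:,2])[:,None])[:,:2]
def pts(m): return np.argwhere(m)[:,::-1]
def biggest(m):
    n,l,s,_=cv2.connectedComponentsWithStats(m.astype(np.uint8)); return l==1+np.argmax(s[1:,4])
def circ(p,r=None,x0=None):
    x0=p.mean(0) if x0 is None else x0
    f=lambda x:np.hypot(*(p-x[:2]).T)-(x[2] if r is None else r)
    s=least_squares(f,[*x0,0.08][:3 if r is None else 2],loss="soft_l1",f_scale=.002); return s.x,np.median(abs(f(s.x)))
def near(c,xy,z,r):
    v,u=np.mgrid[:420,:560]; P=proj(c,np.c_[u.ravel(),v.ravel()],z); return (np.hypot(*(P-xy).T)<r).reshape(420,560)
def orange(c):
    H=cv2.cvtColor(c["pixels"],cv2.COLOR_RGB2HSV); m=(H[...,0]>4)&(H[...,0]<16)&(H[...,1]>170)&(H[...,2]>120)&near(c,[.6,0],.03,.2)
    return circ(proj(c,pts(biggest(m)),.03))
def handle(c,xy):  # wood near xy, on the handle's mid-height plane
    H=cv2.cvtColor(c["pixels"],cv2.COLOR_RGB2HSV); m=(H[...,0]>9)&(H[...,0]<25)&(H[...,1]>60)&(H[...,1]<190)&(H[...,2]>110)&near(c,xy,.09,.14)
    p=proj(c,pts(biggest(m)),.089); q=p-p.mean(0); d=np.linalg.svd(q,full_matrices=False)[2][0]; d*=np.sign(d[0])
    t=q@d; return p.mean(0)+d*np.percentile(t,[.5,99.5])[:,None],np.degrees(np.arctan2(d[1],d[0]))
def rim(c,xy):  # far half of the steel rim, z=.098
    H=cv2.cvtColor(c["pixels"],cv2.COLOR_RGB2HSV); m=biggest((H[...,1]<45)&(H[...,2]>85)&near(c,xy,.098,.1))
    u=np.where(m.any(0))[0]; p=proj(c,np.c_[u,m.argmax(0)[u]],.098)
    for _ in range(4):
        o=c["extrinsics"][:2,3]-xy; k=p[((p-xy)@o/np.linalg.norm(o)<-.01)&(np.abs(np.hypot(*(p-xy).T)-.066)<.03)]; s,e=circ(k,.066,xy); xy=s
    return s,e,len(k)
E
python3 - <<'E'
from h import *
C={n:np.load(n+".npz") for n in("scene","side")}
for n,c in C.items():
    print(n,"orange",orange(c))
    g=proj(c,[{"scene":(255,150),"side":(305,268)}[n]],.098)[0]
    hh=proj(c,[{"scene":(300,136),"side":(225,330)}[n]],.09)[0]
    h=handle(c,hh);print(g,rim(c,g),"\nhandle",h)
E
```

```text
scene orange (array([0.54812521, 0.07476347, 0.08037343]), np.float64(0.0019460633095779098))
[ 0.52271057 -0.14068554] (array([ 0.53370326, -0.12835754]), np.float64(0.0009527866072906871), 71) 
handle (array([[ 0.3548835 , -0.15357234],
       [ 0.45944654, -0.133298  ]]), np.float64(10.973252249267386))
side orange (array([0.54772773, 0.07397252, 0.08045221]), np.float64(0.002417129602550472))
[ 0.53402077 -0.12570588] (array([ 0.53260904, -0.12961676]), np.float64(0.0004403950256507208), 102) 
handle (array([[ 0.35801231, -0.15597565],
       [ 0.46891979, -0.14295695]]), np.float64(6.6949391397528775))
```

```bash
python3 -m crank '[28,-28,6,0,0,2.2,0, 56,-56,12,0,0,4.4,0, 84,-84,18,0,0,6.6,0, 112,-112,24,0,0,8.8,0, 140,-140,30,0,0,10.8,0]' 15
cat > d.py <<'E'
import sys,numpy as np
from rig import robot
from scipy.spatial.transform import Rotation as R
o=robot.get_obs(); r=R.from_quat(o["tool_rot"]); t=np.array(eval(sys.argv[1]))
x=r.as_matrix()[:,0]; print(o["time"],o["position"].round(4),"yaw",np.degrees(np.arctan2(x[1],x[0])).round(2),"tool mm",(r.inv().apply(t-o["position"])*1000).round(1),"F",o["ft_force"].round(1),o["grip_width"],o["grip_force"])
E
python3 d.py .419,-.145,.19
```

```text
time: 0.52
position: [0.2894, -0.4118, 0.217]
tool_rot: [0.998, 0.069, -0.0, -0.0]
ft_force: [0.1, -0.1, 0.5]
grip_width: 0.0869
grip_force: 0.0
0.5167 [ 0.2894 -0.4118  0.217 ] yaw 7.88 tool mm [ 165.  -246.5   27.2] F [ 0.1 -0.1  0.5] 0.08692355836741775 0.0
```

```bash
python3 -m crank '[20,-32,4,0,0,0,0, 40,-64,8,0,0,0,0, 60,-96,12,0,0,0,0, 80,-128,16,0,0,0,0, 100,-160,20,0,0,0,0]' && python3 -m crank '[20,-30,2,0,0,0,0, 40,-60,4,0,0,0,0, 65,-86,7,0,0,0,0, 65,-86,7,0,0,0,0, 65,-86,7,0,0,0,0]'
python3 d.py .419,-.145,.19
python3 - <<'E'
from rig import robot
import cv2
o=robot.get_obs();c=robot.camera("wrist"); cv2.imwrite("pics/w1.png",c["pixels"][:,:,::-1]); print(c["intrinsics"],c["mount"])
K=c["intrinsics"];import numpy as np;M=np.linalg.inv(c["mount"])
for z in(.1,):
  for y in (-.02,0,.02): p=M@[0,y,z,1]; print(K@p[:3]/p[2])
E
```

```text
time: 0.93
position: [0.366, -0.2395, 0.1973]
tool_rot: [0.998, 0.07, -0.0, -0.0]
ft_force: [0.8, -0.0, -0.5]
grip_width: 0.087
grip_force: 0.0
time: 1.35
position: [0.4185, -0.1454, 0.1903]
tool_rot: [0.997, 0.073, -0.0, -0.0]
ft_force: [-0.2, -0.4, -0.8]
grip_width: 0.0868
grip_force: 0.0
1.35 [ 0.4185 -0.1454  0.1903] yaw 8.32 tool mm [ 0.5 -0.3  0.3] F [-0.2 -0.4 -0.8] 0.08680910603674369 0.0
[[363.16419421   0.         275.68530902]
 [  0.         363.16419421 211.82759956]
 [  0.           0.           1.        ]] [[-7.83169898e-04 -9.68273172e-01 -2.49892879e-01  6.76480233e-02]
 [ 9.99999632e-01 -6.71074893e-04 -5.33771894e-04 -4.65259543e-04]
 [ 3.49140168e-04 -2.49893205e-01  9.68273342e-01 -1.35591571e-01]
 [ 0.00000000e+00  0.00000000e+00  0.00000000e+00  1.00000000e+00]]
[246.93315853 221.67197154   1.        ]
[276.57534433 221.65250748   1.        ]
[306.22011322 221.63304172   1.        ]
```

View pics/w1.png

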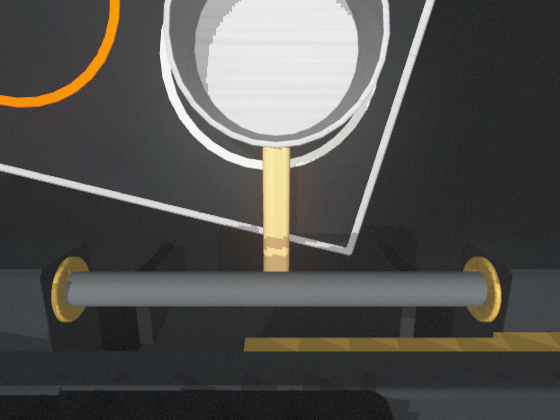

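The wrist view shows the handle vertical at column 276, from row 148 to 270, which is on the jaw centre line and aligned. I'll descend and grip.

```bash
python3 -m crank '[0,0,33,0,0,0,0, 0,0,66,0,0,0,0, 0,0,99,0,0,0,0, 0,0,99,0,0,0,0, 0,0,99,0,0,0,100]' 15 && python3 -m crank '[0,0,0,0,0,0,200, 0,0,0,0,0,0,230, 0,0,0,0,0,0,255, 0,0,0,0,0,0,255, 0,0,0,0,0,0,255]' 15; python3 d.py .419,-.145,.091
```

```text
time: 1.82
position: [0.4165, -0.1478, 0.0903]
tool_rot: [0.998, 0.069, -0.002, -0.002]
ft_force: [-0.2, 0.2, 0.9]
grip_width: 0.0844
grip_force: 0.0
time: 2.23
position: [0.4187, -0.1475, 0.0929]
tool_rot: [0.998, 0.07, 0.001, 0.001]
ft_force: [0.2, -0.4, 0.1]
grip_width: 0.0549
grip_force: 0.0
2.2333 [ 0.4187 -0.1475  0.0929] yaw 8.05 tool mm [ 0.6 -2.4  1.9] F [ 0.2 -0.4  0.1] 0.05494863954184916 0.0
```

```bash
for i in 1 2; do python3 -m crank '[0,0,0,0,0,0,255, 0,0,0,0,0,0,255, 0,0,0,0,0,0,255, 0,0,0,0,0,0,255, 0,0,0,0,0,0,255]' 15; done
python3 - <<'E'
from h import *
from rig import robot
for n in("scene","side"):
    c=robot.camera(n); print(n,rim(c,np.array([.533,-.129])),orange(c)[0]); cv2.imwrite(f"pics/{n}2.png",c["pixels"][:,:,::-1])
E
python3 d.py .434,.058,.091
```

```text
time: 2.65
position: [0.4181, -0.1471, 0.0915]
tool_rot: [0.998, 0.07, -0.0, -0.0]
ft_force: [0.4, -0.6, 0.3]
grip_width: 0.0217
grip_force: 0.0
time: 3.07
position: [0.4179, -0.1469, 0.0915]
tool_rot: [0.998, 0.07, -0.0, -0.0]
ft_force: [0.9, 1.8, -0.7]
grip_width: 0.018
grip_force: 15.0
scene (array([ 0.53372545, -0.12876184]), np.float64(0.0007962358752063095), 70) [0.54818061 0.07478387 0.08036709]
side (array([ 0.53254068, -0.12974349]), np.float64(0.000405375164267599), 102) [0.55472597 0.07843645 0.0734019 ]
3.1667 [ 0.4179 -0.1469  0.0915] yaw 8.04 tool mm [  44.6 -200.6    0.6] F [0.1 0.4 0.7] 0.01771532276467862 14.991833735257387
```

View pics/side2.png

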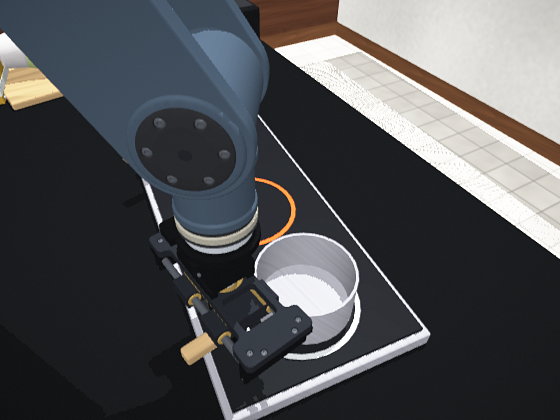

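The side view shows the jaws closed on the handle at about (240,330), with the pan at (305,290) unmoved. Next I slide it (43, -199) mm in tool axes, slowly.

```bash
python3 -m crank '[1,-5,0,0,0,0,255, 3,-14,0,0,0,0,255, 5.5,-25,0,0,0,0,255, 8,-37,0,0,0,0,255, 11,-50,0,0,0,0,255]' 20 && python3 -m crank '[2,-10,0,0,0,0,255, 4.5,-20,0,0,0,0,255, 6.5,-30,0,0,0,0,255, 9,-40,0,0,0,0,255, 11,-50,0,0,0,0,255]' 20 && python3 -m crank '[2,-10,0,0,0,0,255, 4.5,-20,0,0,0,0,255, 6.5,-30,0,0,0,0,255, 9,-40,0,0,0,0,255, 11,-50,0,0,0,0,255]' 20 && python3 -m crank '[3,-12,0,0,0,0,255, 5,-24,0,0,0,0,255, 8,-36,0,0,0,0,255, 10,-45,0,0,0,0,255, 10,-49,0,0,0,0,255]' 20
python3 - <<'E'
from h import *
from rig import robot
for n in("scene","side"):
    c=robot.camera(n); print(n,rim(c,np.array([.548,.0745]))); cv2.imwrite(f"pics/{n}3.png",c["pixels"][:,:,::-1])
E
python3 d.py .434,.058,.091
```

```text
time: 3.58
position: [0.4223, -0.0952, 0.0916]
tool_rot: [0.998, 0.069, 0.0, 0.0]
ft_force: [0.5, -1.7, -0.5]
grip_width: 0.018
grip_force: 20.1
time: 4.0
position: [0.4261, -0.044, 0.0916]
tool_rot: [0.998, 0.07, 0.0, 0.0]
ft_force: [-1.1, -2.1, -0.8]
grip_width: 0.0176
grip_force: 20.1
time: 4.42
position: [0.4299, 0.007, 0.0915]
tool_rot: [0.998, 0.07, -0.0, -0.0]
ft_force: [-0.7, -1.3, -0.6]
grip_width: 0.0177
grip_force: 20.1
time: 4.83
position: [0.4328, 0.0573, 0.0915]
tool_rot: [0.997, 0.071, 0.0, -0.0]
ft_force: [-0.3, -2.5, -1.1]
grip_width: 0.0179
grip_force: 20.1
scene (array([0.54902289, 0.07236702]), np.float64(0.001143381455922035), 86)
side (array([0.54741638, 0.07242004]), np.float64(0.0005761365222800297), 79)
4.9333 [0.4327 0.0568 0.0915] yaw 8.16 tool mm [ 1.4 -1.   0.5] F [ 0.4 -1.6 -1.7] 0.017783145924141708 19.985536141321063
```

View pics/scene3.png

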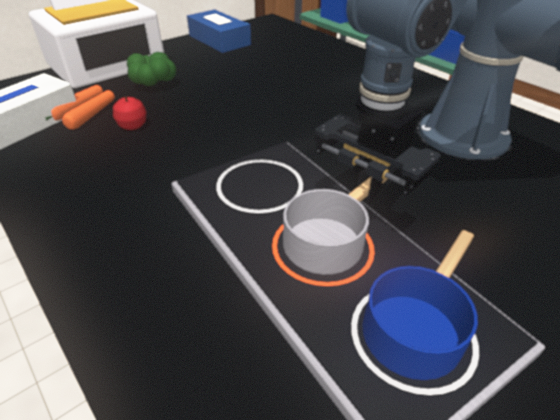

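The pan stands in the orange ring at about (325,235), and the blue pan at (420,320) hasn't moved. It is about 2 mm short in +y, so I'll nudge it, release slowly and retreat.

```bash
python3 -m crank '[0,-1,0,0,0,0,255, 0,-2,0,0,0,0,255, 0,-2,0,0,0,0,255, 0,-2,0,0,0,0,255, 0,-2,0,0,0,0,255]' 10 && for i in 1 2; do python3 -m crank '[0,0,0,0,0,0,100, 0,0,0,0,0,0,100, 0,0,0,0,0,0,100, 0,0,0,0,0,0,100, 0,0,0,0,0,0,100]'; done
python3 -m crank '[0,0,-15,0,0,0,100, 0,0,-45,0,0,0,100, 0,0,-75,0,0,0,100, 0,0,-105,0,0,0,100, 0,0,-105,0,0,0,100]'
python3 -m crank '[-15,30,-10,0,0,0,100, -15,60,-20,0,0,0,100, -15,95,-30,0,0,0,100, -15,130,-40,0,0,0,100, -15,160,-50,0,0,0,100]'
python3 - <<'E'
from h import *
from rig import robot
for n in("scene","side"):
    c=robot.camera(n); print(n,rim(c,np.array([.548,.0745]))); cv2.imwrite(f"pics/{n}4.png",c["pixels"][:,:,::-1])
E
python3 d.py .434,.058,.091
```

```text
time: 5.35
position: [0.4325, 0.0576, 0.0915]
tool_rot: [0.998, 0.07, -0.0, -0.0]
ft_force: [-0.5, -0.1, -1.3]
grip_width: 0.0182
grip_force: 10.0
time: 5.77
position: [0.4326, 0.0579, 0.0916]
tool_rot: [0.998, 0.07, 0.0, 0.0]
ft_force: [0.5, -0.7, 0.8]
grip_width: 0.0433
grip_force: 0.0
time: 6.18
position: [0.4326, 0.0579, 0.0916]
tool_rot: [0.998, 0.07, 0.0, -0.0]
ft_force: [-0.6, -0.4, 0.5]
grip_width: 0.0527
grip_force: 0.0
time: 6.6
position: [0.4357, 0.0577, 0.201]
tool_rot: [0.998, 0.07, 0.005, 0.001]
ft_force: [1.0, -0.2, 0.3]
grip_width: 0.0529
grip_force: 0.0
time: 7.02
position: [0.44, -0.1045, 0.2467]
tool_rot: [0.998, 0.07, -0.0, 0.0]
ft_force: [0.8, 0.4, -0.5]
grip_width: 0.0527
grip_force: 0.0
scene (array([0.54593384, 0.07190235]), np.float64(0.0037240795849425717), 85)
side (array([0.548 , 0.0745]), np.float64(nan), 0)
7.1167 [ 0.4427 -0.1074  0.2478] yaw 7.76 tool mm [  12.9 -165.8  156.1] F [0.9 0.5 0.1] 0.05323863349077064 0.0
  return _methods._mean(a, axis=axis, dtype=dtype,
  ret = ret.dtype.type(ret / rcount)
```

View pics/side4.png

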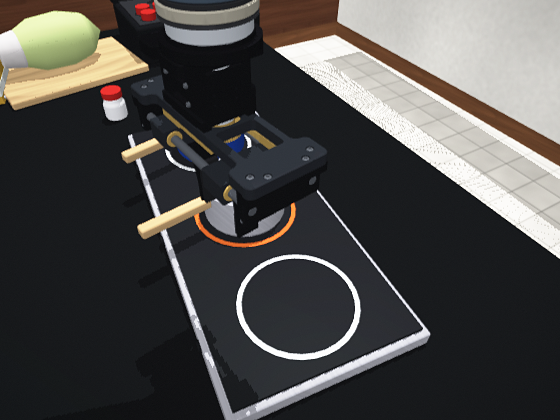

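The gripper hides the pan in the side view; the handle runs from (140,232) to (205,203), free of the jaws. I'll move the arm further aside and measure again.

```bash
python3 -m crank '[-10,36,0,0,0,0,100, -20,72,0,0,0,0,100, -30,108,0,0,0,0,100, -40,144,0,0,0,0,100, -50,180,0,0,0,0,100]'
python3 -m crank '[-15,35,0,0,0,0,100, -30,70,0,0,0,0,100, -45,105,0,0,0,0,100, -60,140,0,0,0,0,100, -60,140,0,0,0,0,100]'
python3 - <<'E'
from h import *
from rig import robot
for n in("scene","side"):
    c=robot.camera(n); print(n,rim(c,np.array([.548,.0745])),orange(c)); cv2.imwrite(f"pics/{n}5.png",c["pixels"][:,:,::-1])
E
```

```text
time: 7.53
position: [0.4149, -0.288, 0.2456]
tool_rot: [0.998, 0.07, -0.001, -0.001]
ft_force: [0.4, -0.1, 0.0]
grip_width: 0.0532
grip_force: 0.0
time: 7.95
position: [0.3746, -0.4414, 0.2457]
tool_rot: [0.998, 0.068, 0.0, 0.003]
ft_force: [0.1, 0.5, -0.1]
grip_width: 0.0529
grip_force: 0.0
scene (array([0.54546018, 0.07164126]), np.float64(0.004044065716319538), 86) (array([0.54796698, 0.07492721, 0.08058927]), np.float64(0.001679736112106478))
side (array([0.54640594, 0.07352747]), np.float64(0.001099063628953817), 92) (array([0.54801555, 0.07399542, 0.08048376]), np.float64(0.0020279136442669723))
```

View pics/side5.png

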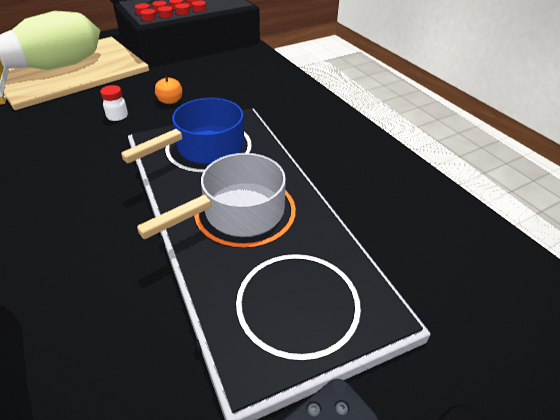

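The side view shows the steel pan (rim columns 202–286, centre 244) centred in the orange ring (columns 195–295, centre 245). Its measured centre is within about 2 mm of the ring's. The blue pan is unmoved at (208,130) and the robot is clear.

```bash
python3 -c "
from rig import robot
print(robot.hand_in())"
```

```text
the job is handed in; nothing more can be done
None
```

I slid the steel saucepan along the glass into the orange ring, released it about 2 mm from centre by the side camera, left the blue pan untouched, and handed the job in at about 8 s.

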